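# Turn a mould's keyed collar to its pin and press it home

## Robot

A 7-joint arm with a two-finger parallel gripper is mounted at the origin on the work surface. World frame = base frame: x ahead of the robot, y to its left, z up, the work surface at z = 0. Lengths are in mm, angles in rad, forces in N, time in s.
With the tool pointing down it reaches from about 425 to 950 mm from the base axis. Payload 4.7 kg.
Tool frame: the origin (TCP) lies midway between the tips of the shut fingers; the grasp point (between the pads) lies bot.tcp_to_grasp behind it (bot.tcp_to_grasp is the distance from the TCP to the grasp point, in mm); x points along the fingers, y is the direction in which the jaws open and shut, and the axes are right-handed (so a half turn about x gives the same grasp; the last joint's range is limited). The gripper opens to 85 mm and grips with 20 to 120 N. Pads are 22 mm wide; open, the fingers measure 114 mm over their backs; the gripper's body (76 mm by 85 mm) begins 54 mm behind the grasp point. The pads swing forward as they close: fully open they stand 13 mm farther back than shut.
Start: joints at [-1.283, 0.469, -0.049, 1.532, 0.024, 1.141, -0.082], TCP at [210.24, 641.442, 231.335] pointing down, gripper open.
Joint ranges: [-2.59, 2.59], [-0.33, 1.99], [-1.39, 1.29], [0.1, 2.45], [-1.04, 4.18], [0.21, 1.99], [-2.66, 2.66]. Speed limits (rad/s): [2.57, 2.57, 3.14, 3.14, 3.14, 3.14, 3.14].

## Interface

Orientations are given as a rotation vector (axis times angle).
In Python, from cell import bot gives the robot as it stands.
- The arm moves only by the tool step_arm, never from a script. Its argument "targets" is a list of rows, each a list of 7 numbers: the turn, a rotation vector about the tool's x, y, z in rad, then the shift along the tool's x, y, z in mm, then the opening, from 0 (shut) to 1 (fully open). In form: [[ax, ay, az, dx, dy, dz, claw], ...]. A call has 1 to 12 rows; each row is the pose to reach, as a shift and turn from the pose measured when the call began, along the tool's axes at that moment; what a row does not reach only later rows make up. A row lasts 1/8 s, in which the tool goes at most 62.5 mm and 10.7 degrees, less where a joint would pass 70% of its speed; a pose out of reach is approached as far as the arm can. A call with a gripper value outside its range is refused whole. The fingers move at their own pace and stop on an object; the grip force is fixed at half the most. Time passes only in rows, so rows that repeat a pose let the fingers close. It gives the time, the measured TCP pose, the force and the opening at its end, in the units of the state.
- bot.get_obs(): the state, without advancing time (a new reading comes with each control period).
- bot.camera(name): name is "scene" or "top"; returns a dict with "img" (420x560x3 uint8, red, green, blue), "range_z" (420x560 float32, mm along the optical axis (not along the pixel's ray), 0 where there is no reading), "fx", "fy", "cx", "cy" (pixels), "pose" (4x4, takes a point from camera to world coordinates). Camera axes: x right, y down, z forward; pixel columns grow to the right and rows downward; lengths in mm; the calibration is good to about 2 mm. A picture is of the moment at which its call begins.
- bot.finish_job(): hands the job in, once; it reports no verdict.
The state is a dict: "clock": time; "joints": joint angles; "joint_vel": joint speeds; "joint_torque": joint torques, N m; "position": TCP position; "eef_rot": TCP orientation; "ft_force": force on the tool from outside, world axes, zero at the start; "ft_torque": the same for the moment, N m; "width": finger opening in mm.
Only numpy, scipy, OpenCV 4.12 (cv2) and the standard library are available. Lean on these libraries where they do the work, as an engineer would, in place of code of your own. Each camera call takes 0.05 s, during which the arm holds its last target.

## Task

Two plaster casting moulds stand on turntables; on one of them the collar still rides high on the mould's lip. With a fingertip, push that collar's lug round until the notch in its edge is over the brass key, then press the collar gently down until it sits fully home and flush with the lip, and take the hand away. Do not take the lug between the fingers, do not lift or force the collar (plaster chips), and leave the finished mould and everything else on the table where it is.

Things in the scene. Friction and masses are not known exactly. Their poses are not given: they have to be found in the camera images.
- mould: The mould to finish, fixed, its turntable locked. Origin: on the table, on its axis; x axis towards the key. Turntable 170 mm across, 50 mm tall; on it a white plaster cone, 124 mm across below, 160 mm at its flat top face 140 mm above the table. A central lip (68 mm across, 52 mm hole) rises 25 mm from that face, to 165 mm
- key (a point): Centre of the top of the brass key, a block standing on the mould's top face 65 mm from its axis: 18 mm long radially (56 to 74 mm from the axis), 8 mm wide, 10 mm tall (top 150 mm above the table). Its outer end shows past the collar's edge from above
- collar: Off-white ring round this mould's lip: 132 mm across, 72 mm bore, 25 mm thick. Origin: centre of its underside; x axis towards the notch, lug opposite; z up. It turns about the mould's axis and slides down along it; a snug fit keeps it where it is left. Underside and top are 152 and 177 mm above the table when raised, 140 and 165 mm (flush with the lip) when home
- notch (a point): Mid-point of the notch, at the level of the collar's top, 60 mm from the axis. The notch is a straight slot through the collar's full thickness, open at the outer edge, 14 mm wide, reaching in to 52 mm from the axis; 3 mm play each side of the key
- lug (a point): Centre of the top of the collar's lug, a round upright stud 18 mm across and 22 mm tall on the collar's top face, 51 mm from the axis, straight across from the notch (199 mm above the table while raised)
- collar_turn (a joint): Turn of the collar about the vertical axis, rad, anticlockwise from above positive; 0 (or 6.283) when the notch is over the key. No stops either way; takes about 2 N at the lug and stays where left
- collar_press (a joint): How far the collar is pressed down from its raised start, m: 0 raised, 0.012 fully home; negative when lifted. Takes about 6 N and stays where left. It goes home only with the notch over the key; elsewhere the key stops it 2 mm down
- mould2: The finished neighbour, a like mould on a like turntable whose collar is already home (its lug 187 mm above the table). Fixed all round. Origin on the table under its axis. Do not press on it
- plug: Bystander, loose: plaster plug, 60 mm across, 55 mm tall, origin under its centre
- jar: Bystander, loose: amber glass jar, 60 mm across, 85 mm tall, origin under its centre
- spare_ring: Bystander, loose: plain plaster ring, 130 mm across, 28 mm thick, lying flat, origin under its centre
- core: Bystander, loose: plaster cone, 100 mm across, 100 mm tall, origin under its centre
- tumbler: Bystander, loose: dark brown cup, 72 mm across, 85 mm tall, origin under its centre
- brush: Bystander, loose: wooden brush lying on the table along its own x axis
- scraper: Bystander, loose: spatula-like scraper lying on the table along its own x axis

How it is judged:
By the outcome, as a careful person would: the job done as asked, in the order asked, and still so for the second after the job is handed in, with the robot touching nothing.
It also fails if it takes over 51 s, if anything falls off the work surface, if the arm or the gripper's body presses on something with over 40 N, if the wrist force passes 120 N, or if a joint passes its speed limit or range.

## Working session

There is one attempt and no reset: what is moved stays moved. The work goes in short steps, Python scripts to look and compute and a tool call to move; the robot and the scene stay as the last step left them, time stands still between calls to the robot, and variables do not carry over. Pictures are saved under pics/ and viewed, and the job is handed in when it is done.

Besides the shell and the picture viewer there is one more tool, called after ">>>" as name([rows], argument=value, ...), one row to a line, values as JSON. step_arm: Moves the arm, as the interface text tells. Its arguments: {"type":"object","properties":{"targets":{"type":"array"}},"required":["targets"]}

```bash
ls; mkdir -p pics; python3 - <<'E'
from cell import bot
import cv2,numpy as np
print(bot.get_obs(), bot.tcp_to_grasp)
for n in("scene","top"):
    c=bot.camera(n); cv2.imwrite(f"pics/{n}0.png",c["img"][:,:,::-1]); np.savez(f"{n}0.npz",**c)
    print(n,c["fx"],c["fy"],c["cx"],c["cy"],np.round(c["pose"],3).tolist())
E
```

```text
pics
{'clock': 0.0, 'joints': array([-1.28290107,  0.46947567, -0.04857326,  1.5336679 ,  0.0240895 ,
        1.14103498, -0.08230522]), 'joint_vel': array([ 3.67149709e-04, -3.64640695e-04,  7.49735572e-04, -3.64812308e-04,
        2.68227000e-04,  4.16423586e-06, -5.95287915e-04]), 'joint_torque': array([-4.23011591e-05, -5.10320842e+01, -4.64135176e-02, -2.37701994e+01,
        1.06991161e-02,  7.66822253e-03, -1.18515382e-05]), 'position': array([210.09609384, 640.85695303, 230.24931546]), 'eef_rot': array([ 0.24706358,  1.55670169, -0.2501941 ]), 'ft_force': array([ 0.05572111, -0.70432386, -0.40523809]), 'ft_torque': array([ 0.00310016, -0.02577891, -0.00047241]), 'width': 85.49882565946548} 18.700000000000003
scene 522.574561140441 522.574561140441 269.5168747349691 209.04656860531657 [[-0.742, 0.491, -0.456, 1295.281], [0.67, 0.536, -0.514, 870.821], [-0.008, -0.687, -0.727, 1333.809], [0.0, 0.0, 0.0, 1.0]]
top 454.92747563570003 454.92747563570003 284.54925668184893 207.83843014638387 [[0.026, -0.984, 0.175, 346.587], [-0.999, -0.03, -0.016, 27.029], [0.021, -0.175, -0.984, 1355.488], [0.0, 0.0, 0.0, 1.0]]
```

View pics/scene0.png

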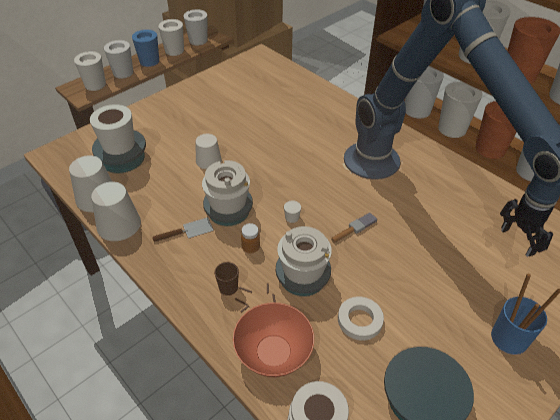

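View pics/top0.png

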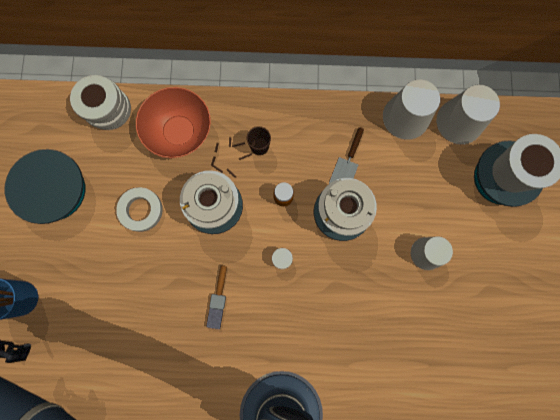

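Top view: moulds at about (208,198) and (348,205), with bystanders between and around them. I'll zoom in and measure the collar heights.

```bash
cat > h.py <<'E'
import numpy as np,cv2
def cloud(c):
    z=c["range_z"].astype(float);v,u=np.mgrid[:z.shape[0],:z.shape[1]]
    p=np.stack([(u-c["cx"])/c["fx"]*z,(v-c["cy"])/c["fy"]*z,z,np.ones_like(z)],-1)
    P=(p@np.array(c["pose"]).T)[...,:3]; P[z==0]=np.nan
    return P
def proj(c,p):
    q=np.linalg.inv(c["pose"])@np.append(p,1); return q[0]/q[2]*c["fx"]+c["cx"],q[1]/q[2]*c["fy"]+c["cy"]
E
python3 - <<'E'
from h import *
ims=[]
for n,boxes in(("top",[(165,155,85,85),(305,165,85,85)]),("scene",[(260,215,85,85),(185,145,85,85)])):
    c=np.load(n+"0.npz");P=cloud(c)
    for x,y,w,h in boxes:
        ims.append(cv2.resize(c["img"][y:y+h,x:x+w,::-1],(300,300),interpolation=cv2.INTER_CUBIC))
        Q=P[y:y+h,x:x+w].reshape(-1,3);Q=Q[np.isfinite(Q[:,2])]
        print(n,x,y,np.histogram(Q[:,2],bins=np.arange(130,215,5)))
        for lo,hi in((155,172),(172,182),(158,170),(183,210)):
            q=Q[(Q[:,2]>lo)&(Q[:,2]<hi)]
            if len(q): print(lo,hi,len(q),q.mean(0).round(1),np.median(q[:,2]).round(1),((q.max(0)+q.min(0))/2).round(1),np.ptp(q,0).round(0))
cv2.imwrite("pics/zoom.png",np.vstack([np.hstack(ims[:2]),np.hstack(ims[2:])]))
E
```

```text
top 165 155 (array([  5, 261, 559, 145,  48,  71, 642, 808,  39,   2,   3,  32,   4,
         0,   0,   0]), array([130, 135, 140, 145, 150, 155, 160, 165, 170, 175, 180, 185, 190,
       195, 200, 205, 210]))
155 172 1551 [581.8 214.5 165.1] 165.3 [583.  214.  163.4] [131. 131.  17.]
172 182 12 [595.7 180.1 174.5] 173.5 [588.7 199.8 176.9] [108.  82.   9.]
158 170 1487 [581.9 214.7 165.2] 165.3 [583. 214. 164.] [131. 131.  12.]
183 210 37 [602.7 167.5 187.6] 187.4 [603.  168.4 187.8] [17. 16.  9.]
top 305 165 (array([  6, 269, 502, 122,  18,  42, 122, 154, 218, 923, 177,   1,   6,
        19,  15,   0]), array([130, 135, 140, 145, 150, 155, 160, 165, 170, 175, 180, 185, 190,
       195, 200, 205, 210]))
155 172 342 [ 571.4 -162.1  164.8] 165.2 [ 570.7 -160.6  163.5] [123. 127.  17.]
172 182 1262 [ 574.  -163.2  177.3] 177.5 [ 574.6 -163.5  177. ] [132. 131.  10.]
158 170 295 [ 571.3 -162.8  164.9] 165.2 [ 560.4 -159.9  164. ] [102. 126.  12.]
183 210 50 [ 594.4 -126.   195.5] 198.2 [ 575.3 -156.4  193.1] [121.  94.  20.]
scene 260 215 (array([ 41, 162, 313, 136,  84,  84, 434, 578, 
[... 281 characters left out ...]
] [104. 108.  10.]
158 170 1053 [584.  220.3 165.1] 165.3 [582.8 216.5 164. ] [135. 135.  12.]
183 210 25 [602.8 170.4 187.3] 187.4 [603.8 169.9 188.6] [17. 19. 10.]
scene 185 145 (array([ 47, 184, 193,  55,  45,  68,  91, 109, 191, 395,  93,   8,   5,
        14,   7,   1]), array([130, 135, 140, 145, 150, 155, 160, 165, 170, 175, 180, 185, 190,
       195, 200, 205, 210]))
155 172 318 [ 583.  -148.2  164.5] 164.9 [ 575.8 -152.6  163.5] [136. 123.  17.]
172 182 599 [ 574.3 -159.   177. ] 176.9 [ 572.4 -160.8  177. ] [136. 136.  10.]
158 170 227 [ 579.9 -148.7  164.4] 164.7 [ 581.6 -152.6  164. ] [114. 123.  12.]
183 210 46 [ 593.7 -122.6  192.8] 194.1 [ 574.6 -151.3  195.1] [109. 111.  24.]
```

View pics/zoom.png

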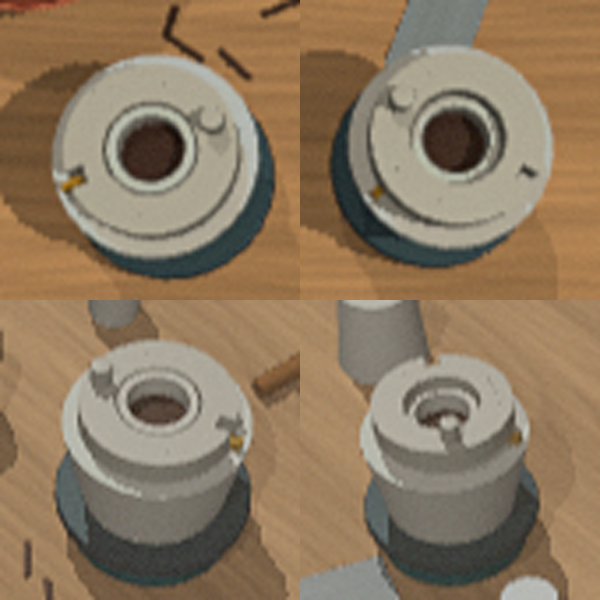

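Right mould (y≈-162, top 177 mm) is the raised one. The lug is at top-view crop (402,98), the brass key at crop (377,192) and the dark notch at crop (528,172), opposite the lug. Next I'll refine those positions.

```bash
python3 - <<'E'
from h import *
def ray(c,u,v,z):
    T=c["pose"];d=T[:3,:3]@np.array([(u-c["cx"])/c["fx"],(v-c["cy"])/c["fy"],1]);return T[:3,3]+d*(z-T[2,3])/d[2]
from scipy.optimize import least_squares
for n,b in(("top",(305,165)),("scene",(185,145))):
    c=dict(np.load(n+"0.npz"));P=cloud(c);x,y=b
    Q=P[y:y+85,x:x+85].reshape(-1,3);Q=Q[np.isfinite(Q[:,2])]
    q=Q[(Q[:,2]>174)&(Q[:,2]<181)]
    # outer edge: farthest per angle
    m=np.array([574,-162.]);a=np.arctan2(*(q[:,:2]-m).T[::-1]);r=np.hypot(*(q[:,:2]-m).T)
    e=[]
    for k in np.arange(-np.pi,np.pi,np.pi/24):
        s=np.where((a>=k)&(a<k+np.pi/24)&(r<69))[0]
        if len(s): e.append(q[s[np.argmax(r[s])],:2])
    e=np.array(e);f=least_squares(lambda p:np.hypot(*(e-p[:2]).T)-p[2],[574,-162,65],loss='soft_l1');print(n,"edge fit",f.x)
    l=Q[(Q[:,2]>190)&(Q[:,2]<205)&(np.hypot(Q[:,0]-f.x[0],Q[:,1]-f.x[1])<65)];print("lug",len(l),l.mean(0),((l.max(0)+l.min(0))/2))
    hsv=cv2.cvtColor(c["img"],cv2.COLOR_RGB2HSV)[y:y+85,x:x+85]
    M=(hsv[...,1]>150)&(hsv[...,0]<30)&(hsv[...,2]>110)
    vv,uu=np.where(M); print("brass px",list(zip(uu+x,vv+y))[:40])
    for u,v in zip(uu+x,vv+y): print(u,v,P[v,u].round(0))if len(uu)<60 else 0
c=dict(np.load("top0.npz"))
print("notch",ray(c,369.6,213.7,177),"key",ray(c,326.8,219.4,150))
E
```

```text
top edge fit [ 575.07445865 -162.8118447    65.48005358]
lug 40 [ 598.87269507 -118.16293599  198.32198413] [ 598.68521635 -118.57194317  196.61557086]
brass px [(np.int64(312), np.int64(186)), (np.int64(326), np.int64(219)), (np.int64(326), np.int64(220))]
312 186 [658. -77.   3.]
326 219 [ 534. -104.  151.]
326 220 [ 532. -105.  149.]
scene edge fit [ 573.84877443 -159.94051025   64.92068688]
lug 26 [ 599.80010757 -115.29853592  197.69126498] [ 598.60712295 -116.33599416  196.35076874]
brass px [(np.int64(246), np.int64(183)), (np.int64(245), np.int64(184)), (np.int64(246), np.int64(184))]
246 183 [ 532. -104.  151.]
245 184 [ 536. -104.  149.]
246 184 [ 532. -104.  146.]
notch [ 547.7270271  -216.51000603  177.        ] key [ 533.36394909 -106.64011627  150.        ]
```

```bash
cat >> h.py <<'E'
from scipy.spatial.transform import Rotation as R
def rel(o,pos,Rt=None):
    """target world -> row numbers relative to measured pose"""
    R0=R.from_rotvec(o["eef_rot"]); d=R0.inv().apply(np.array(pos)-o["position"])
    w=(R0.inv()*Rt).as_rotvec() if Rt is not None else np.zeros(3)
    return np.round(np.r_[w,d],3)
def down(yaw):
    "tool x down, tool y at angle yaw (deg)"
    a=np.radians(yaw);y=np.array([np.cos(a),np.sin(a),0]);x=np.array([0,0,-1.]);return R.from_matrix(np.c_[x,y,np.cross(x,y)])
E
python3 - <<'E'
from h import *
from cell import bot
o=bot.get_obs();M=R.from_rotvec(o["eef_rot"]).as_matrix();print(M.round(3),"yaw y",np.degrees(np.arctan2(M[1,1],M[0,1])))
t=np.radians(60.9)
for ya in(150.9,-29.1):
    print(ya,rel(o,[575,-104,260],down(ya)))
    print(rel(o,[440,330,260],down(ya)))
E
```

```text
[[-0.     0.312  0.95 ]
 [-0.002  0.95  -0.312]
 [-1.    -0.002  0.   ]] yaw y 71.85023531013685
150.9 [-1.38000e+00 -1.00000e-03  2.00000e-03 -2.85640e+01 -5.94240e+02
  5.78798e+02]
[-1.38000e+00 -1.00000e-03  2.00000e-03 -2.92390e+01 -2.23887e+02
  3.15323e+02]
-29.1 [ 1.76200e+00  2.00000e-03  1.00000e-03 -2.85640e+01 -5.94240e+02
  5.78798e+02]
[ 1.76200e+00  2.00000e-03  1.00000e-03 -2.92390e+01 -2.23887e+02
  3.15323e+02]
```

```bash
python3 - <<'E'
from h import *
from cell import bot
o=bot.get_obs()
for p in([210,641,275],[360,470,275],[490,270,275],[575.4,-103.9,275]): print(rel(o,p,down(60.9)))
E
```

```text
[ 1.9100e-01  0.0000e+00  2.0000e-03 -4.4657e+01 -3.3000e-02 -1.1000e-01]
[ 1.91000e-01  0.00000e+00  2.00000e-03 -4.44390e+01 -1.15799e+02
  1.95694e+02]
[ 1.91000e-01  0.00000e+00  2.00000e-03 -4.41610e+01 -2.65353e+02
  3.81526e+02]
[ 1.91000e-01  0.00000e+00  2.00000e-03 -4.35640e+01 -5.94047e+02
  5.79148e+02]
```

>>> step_arm([
  [0.05,0,0,-44,0,0,0],
  [0.1,0,0,-44,-30,49,0],
  [0.19,0,0,-44,-58,98,0],
  [0.19,0,0,-44,-87,147,0],
  [0.19,0,0,-44,-116,196,0],
  [0.19,0,0,-44,-153,242,0],
  [0.19,0,0,-44,-190,289,0],
  [0.19,0,0,-44,-228,335,0],
  [0.19,0,0,-44,-265,382,0],
  [0.19,0,0,-44,-310,410,0],
  [0.19,0,0,-44,-355,435,0],
  [0.19,0,0,-44,-400,462,0],
])

```text
clock: 1.6
position: [524.4, 115.3, 274.8]
eef_rot: [0.396, 1.535, -0.399]
ft_force: [1.6, -0.9, 0.4]
width: 0.1
```

```bash
python3 - <<'E'
from h import *
from cell import bot
o=bot.get_obs()
for p in([573,-100,275],[573,-100,186]): print(rel(o,p,down(60.9)))
E
```

```text
[ 1.00000e-03 -0.00000e+00  2.00000e-03  1.01000e-01 -1.64664e+02
  1.46949e+02]
[ 1.00000e-03 -0.00000e+00  2.00000e-03  8.91010e+01 -1.64484e+02
  1.46956e+02]
```

>>> step_arm([
  [0,0,0,0,-41,37,0],
  [0,0,0,0,-82,74,0],
  [0,0,0,0,-123,110,0],
  [0,0,0,0,-165,147,0],
  [0,0,0,0,-165,147,0],
  [0,0,0,40,-165,147,0],
  [0,0,0,60,-165,147,0],
  [0,0,0,60,-165,147,0],
])

```text
clock: 2.6
position: [571.5, -99.1, 213.3]
eef_rot: [0.394, 1.539, -0.398]
ft_force: [0.3, -0.0, 0.4]
width: -0.0
```

```bash
cat > look.py <<'E'
import sys
from h import *
from cell import bot
k=sys.argv[1]; ims=[]
for n in("top","scene"):
    c=bot.camera(n); np.savez(f"{n}{k}.npz",**c)
    u,v=proj(c,[575,-161,175]);x,y=int(u)-45,int(v)-50
    ims.append(cv2.resize(c["img"][y:y+90,x:x+90,::-1],(390,390),interpolation=cv2.INTER_CUBIC)); print(n,x,y)
cv2.imwrite(f"pics/z{k}.png",np.hstack(ims))
E
python3 look.py 1; python3 - <<'E'
from h import *
from cell import bot
o=bot.get_obs()
for p in([573,-102,185],):print(rel(o,p,down(60.9)))
E
```

```text
top 303 153
scene 179 124
[ 2.0000e-03  0.0000e+00  2.0000e-03  3.0638e+01 -1.9400e+00  9.0200e-01]
```

View pics/z1.png

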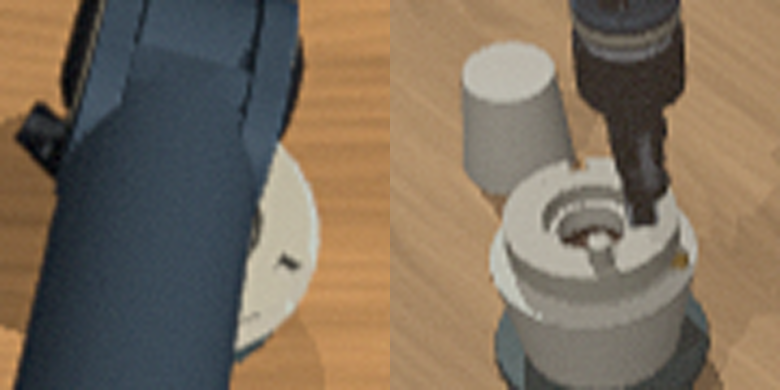

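Finger tip (640,220) stands over the collar, anticlockwise of the lug (600,245). Lower beside it, then approach.

>>> step_arm([
  [0,0,0,14,0,0,0],
  [0,0,0,28,-2,1,0],
  [0,0,0,28,-2,1,0],
  [0,0,0,28,-2,3,0],
  [0,0,0,28,-2,5,0],
  [0,0,0,28,-2,5,0],
])

```text
clock: 3.45
position: [577.0, -104.2, 188.0]
eef_rot: [0.395, 1.533, -0.398]
ft_force: [0.2, -1.0, 0.3]
width: 0.0
```

```bash
cat > arc.py <<'E'
import sys
from h import *
from cell import bot
C=np.array([574.5,-161.4])
def pose(th,off,z):
    t=np.radians(th);r=np.array([np.cos(t),np.sin(t)]);T=np.array([-r[1],r[0]])
    return np.r_[C+51*r+off*T,z],down(th)
if __name__=="__main__":
    o=bot.get_obs();off,z=float(sys.argv[1]),float(sys.argv[2])
    M=R.from_rotvec(o["eef_rot"]).as_matrix();print(o["position"],np.degrees(np.arctan2(M[1,1],M[0,1])))
    for th in map(float,sys.argv[3:]):
        w=rel(o,*pose(th,off,z)); print(th,[float(round(a,3 if i<3 else 1)) for i,a in enumerate(w)])
E
python3 arc.py 20 185 60.9 56 51 46 41 36 31 26 21
```

```text
[ 576.96872705 -104.22756348  187.99797703] 61.01474851518048
60.9 [0.002, 0.001, 0.001, 3.0, -0.2, 5.6]
56.0 [0.088, 0.001, 0.001, 3.0, 1.4, 10.1]
51.0 [0.175, 0.001, 0.001, 3.0, 2.5, 14.7]
46.0 [0.262, 0.001, 0.001, 3.0, 3.2, 19.4]
41.0 [0.349, 0.001, 0.001, 3.0, 3.6, 24.2]
36.0 [0.437, 0.001, 0.001, 3.0, 3.5, 29.0]
31.0 [0.524, 0.001, 0.001, 3.0, 3.0, 33.7]
26.0 [0.611, 0.002, 0.001, 3.0, 2.0, 38.4]
21.0 [0.698, 0.002, 0.001, 3.0, 0.7, 43.0]
```

>>> step_arm([
  [0,0,0,3,0,3,0],
  [0,0,0,3,0,5.6,0],
  [0.088,0,0,3,1.4,10.1,0],
  [0.175,0,0,3,2.5,14.7,0],
  [0.262,0,0,3,3.2,19.4,0],
  [0.349,0,0,3,3.6,24.2,0],
  [0.437,0,0,3,3.5,29,0],
  [0.524,0,0,3,3,33.7,0],
  [0.524,0,0,3,3,33.7,0],
])

```text
clock: 4.58
position: [608.0, -117.9, 184.8]
eef_rot: [0.8, 1.417, -0.803]
ft_force: [-0.6, 0.3, -0.6]
width: 0.2
```

```bash
python3 look.py 2; python3 arc.py 20 185 31 21 11 1 -9 -19
```

```text
top 303 153
scene 179 124
[ 607.99579719 -117.93095393  184.95586182] 31.076133758245053
31.0 [0.001, 0.002, 0.001, -0.0, -0.1, 0.0]
21.0 [0.176, 0.002, 0.0, -0.0, 2.6, 9.2]
11.0 [0.35, 0.002, 0.0, -0.0, 3.6, 18.7]
1.0 [0.525, 0.002, 0.0, 0.0, 3.0, 28.2]
-9.0 [0.699, 0.002, -0.0, 0.0, 0.8, 37.5]
-19.0 [0.874, 0.002, -0.0, 0.0, -3.1, 46.2]
```

View pics/z2.png

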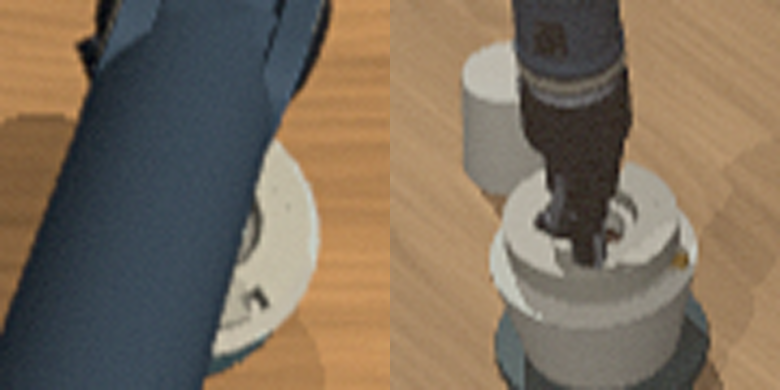

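Top view: the notch moved from (290,262) to (258,300), so the collar is turning. Continuing round the arc.

>>> step_arm([
  [0.088,0,0,0,1.5,4.6,0],
  [0.176,0,0,0,2.6,9.2,0],
  [0.263,0,0,0,3.3,14,0],
  [0.35,0,0,0,3.6,18.7,0],
  [0.437,0,0,0,3.5,23.5,0],
  [0.525,0,0,0,3,28.2,0],
  [0.612,0,0,0,2.1,32.9,0],
  [0.699,0,0,0,0.8,37.5,0],
  [0.787,0,0,0,-1,42,0],
  [0.874,0,0,0,-3.1,46.2,0],
  [0.874,0,0,0,-3.1,46.2,0],
])

```text
clock: 6.05
position: [629.7, -158.7, 185.1]
eef_rot: [1.447, 1.032, -1.447]
ft_force: [1.5, 1.0, -0.0]
width: -0.2
```

```bash
python3 look.py 3; python3 arc.py 20 185  -19 -24 -29 -34 -39 -44
```

```text
top 303 153
scene 179 124
[ 629.44416551 -158.64566933  185.09420873] -18.871210390150488
-19.0 [0.002, 0.001, -0.001, 0.1, -0.1, 0.5]
-24.0 [0.09, 0.001, -0.001, 0.1, 1.5, 5.0]
-29.0 [0.177, 0.001, -0.002, 0.1, 2.6, 9.7]
-34.0 [0.264, 0.001, -0.002, 0.1, 3.4, 14.4]
-39.0 [0.351, 0.001, -0.002, 0.1, 3.7, 19.2]
-44.0 [0.439, 0.001, -0.002, 0.1, 3.6, 23.9]
```

View pics/z3.png

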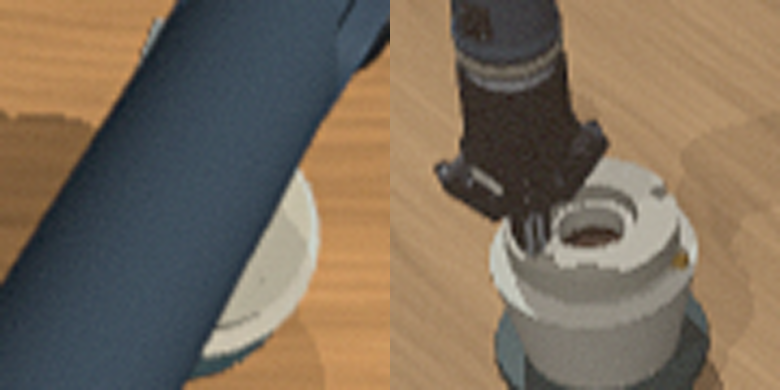

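The notch shows in the scene view at crop (658,190), and the key at (682,260). I'll measure its angle.

```bash
cat >> h.py <<'E'
def ray(c,u,v,z):
    T=c["pose"];d=T[:3,:3]@np.array([(u-c["cx"])/c["fx"],(v-c["cy"])/c["fy"],1]);return T[:3,3]+d*(z-T[2,3])/d[2]
E
cat > rect.py <<'E'
# rectified overhead map of plane z, 5 px/mm around centre, rotated so key direction (126.5) points right
import sys
from h import *
n,k,z,cx,cy=sys.argv[1],sys.argv[2],float(sys.argv[3]),float(sys.argv[4]),float(sys.argv[5])
c=dict(np.load(f"{n}{k}.npz"))
S=500;g=(np.arange(S)-S/2)/S*180
X,Y=np.meshgrid(cx+g,cy-g)   # image right=+x, up=+y
Pw=np.stack([X,Y,np.full_like(X,z),np.ones_like(X)],-1);q=Pw@np.linalg.inv(c["pose"]).T
u=(q[...,0]/q[...,2]*c["fx"]+c["cx"]).astype(np.float32);v=(q[...,1]/q[...,2]*c["fy"]+c["cy"]).astype(np.float32)
im=cv2.remap(c["img"],u,v,cv2.INTER_CUBIC)[:,:,::-1]
pol=cv2.warpPolar(np.ascontiguousarray(im),(300,720),(250,250),250,cv2.WARP_POLAR_LINEAR+cv2.INTER_CUBIC)
# polar rows: angle clockwise in image (down) => world angle=-row/2 deg ; col r=col*0.3 mm
np.save(f"pol_{n}{k}_{int(z)}.npy",pol)
im=im.copy()
for a in range(0,360,30):
    t=np.radians(a);cv2.circle(im,(int(250+240*np.cos(t)),int(250-240*np.sin(t))),3,(0,0,255),-1)
cv2.circle(im,(250,250),int(66/180*500),(0,255,0),1)
cv2.imwrite(f"pics/r_{n}{k}_{int(z)}.png",im)
E
python3 rect.py scene 3 177 574.2 -160.4; python3 rect.py scene 3 150 574.2 -160.4;python3 rect.py top 0 150 575 -162.4; python3 rect.py top 0 177 575 -162.4
python3 - <<'E'
import cv2,numpy as np
a=[cv2.resize(cv2.imread(f"pics/r_{x}.png"),(400,300) if 0 else (300,300)) for x in("scene3_177","scene3_150","top0_177","top0_150")]
cv2.imwrite("pics/rr.png",np.vstack([np.hstack(a[:2]),np.hstack(a[2:])]))
E
```

```text
(no output)
```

View pics/rr.png

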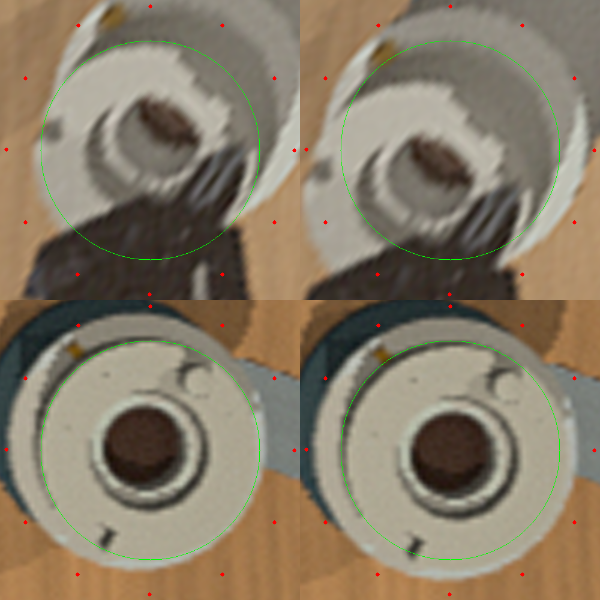

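Notch is now at ≈168° and the key at ≈125.5°, so about 43° is left. The finger is narrower than I assumed and the lug trails the commanded angle by about 7°. I'll go most of the way.

```bash
python3 arc.py 20 185  -19 -24 -29 -34 -39 -44 -49 -54|tail -3
```

```text
-44.0 [0.439, 0.001, -0.002, 0.1, 3.6, 23.9]
-49.0 [0.526, 0.001, -0.002, 0.1, 3.0, 28.7]
-54.0 [0.613, 0.001, -0.002, 0.1, 2.1, 33.4]
```

>>> step_arm([
  [0.09,0,0,0,1.5,5,0],
  [0.177,0,0,0,2.6,9.7,0],
  [0.264,0,0,0,3.4,14.4,0],
  [0.351,0,0,0,3.7,19.2,0],
  [0.439,0,0,0,3.6,23.9,0],
  [0.526,0,0,0,3.1,28.6,0],
  [0.613,0,0,0,2.2,33.3,0],
  [0.613,0,0,0,2.2,33.3,0],
])

```text
clock: 7.15
position: [620.6, -191.3, 185.3]
eef_rot: [1.86, 0.604, -1.859]
ft_force: [0.7, -0.1, 0.6]
width: -0.1
```

```bash
python3 look.py 4; python3 arc.py 20 185  -54 -56 -58 -60 -62; python3 rect.py scene 4 177 574.2 -160.4; python3 rect.py scene 4 150 574.2 -160.4
python3 - <<'E'
import cv2,numpy as np
a=[cv2.resize(cv2.imread(f"pics/r_{x}.png"),(390,390)) for x in("scene4_177","scene4_150")]
cv2.imwrite("pics/rr4.png",np.hstack(a))
E
```

```text
top 303 153
scene 179 124
[ 620.32504544 -190.85098628  185.07169023] -53.885906757767835
-54.0 [0.002, 0.001, -0.001, 0.1, 0.2, -0.2]
-56.0 [0.037, 0.001, -0.001, 0.1, 0.9, 1.6]
-58.0 [0.072, 0.001, -0.001, 0.1, 1.5, 3.4]
-60.0 [0.107, 0.001, -0.001, 0.1, 2.0, 5.2]
-62.0 [0.142, 0.001, -0.001, 0.1, 2.5, 7.1]
```

View pics/z4.png

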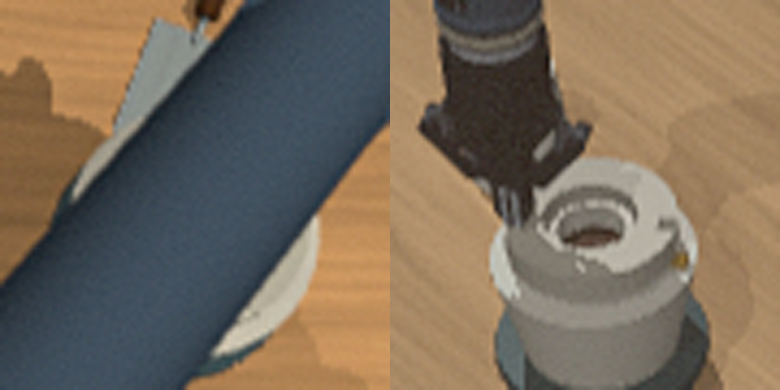

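View pics/rr4.png

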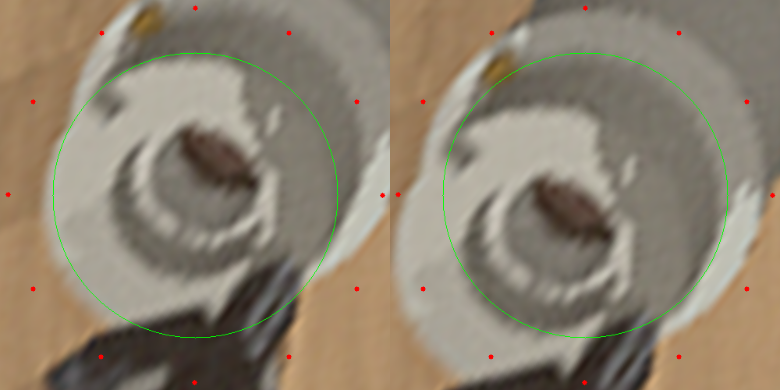

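Notch is now ≈133°, about 9° short of the key. I'll overlay a wireframe model on an enlarged scene crop to refine this.

```bash
cat > ov.py <<'E'
import sys
from h import *
n,k=sys.argv[1:3];cx,cy,na,ka=map(float,sys.argv[3:7]);H=float(sys.argv[7]) if len(sys.argv)>7 else 177
c=dict(np.load(f"{n}{k}.npz"));s=10
u,v=proj(c,[cx,cy,160]);x0,y0=int(u)-30,int(v)-28
im=cv2.resize(c["img"][y0:y0+60,x0:x0+60,::-1],None,fx=s,fy=s,interpolation=cv2.INTER_CUBIC);raw=im.copy()
def line(pts,col):
    P=[[(a+.5-x0)*s-.5*0 for a in [proj(c,p)[0]]]+[(b+.5-y0)*s for b in [proj(c,p)[1]]] for p in pts]
    cv2.polylines(im,[np.array(P).round().astype(int)],False,col,1,cv2.LINE_AA)
def pol(r,t,off,z,a): # radial r, tangential off
    a=np.radians(a);return [cx+r*np.cos(a)-off*np.sin(a),cy+r*np.sin(a)+off*np.cos(a),z]
T=np.linspace(0,360,120)
line([pol(66,0,0,H,a) for a in T],(0,255,0))
line([pol(34,0,0,165,a) for a in T],(255,255,0))
line([pol(80,0,0,140,a) for a in T],(255,0,255))
line([pol(65.6,0,-7,H,na),pol(52,0,-7,H,na),pol(52,0,7,H,na),pol(65.6,0,7,H,na)],(0,0,255))
line([pol(65.6,0,-7,H-25,na),pol(65.6,0,-7,H,na)],(0,0,255));line([pol(65.6,0,7,H-25,na),pol(65.6,0,7,H,na)],(0,0,255))
line([pol(56,0,-4,150,ka),pol(74,0,-4,150,ka),pol(74,0,4,150,ka),pol(56,0,4,150,ka)],(255,0,0))
line([pol(74,0,-4,140,ka),pol(74,0,-4,150,ka)],(255,0,0));line([pol(74,0,4,140,ka),pol(74,0,4,150,ka)],(255,0,0))
cv2.imwrite(f"pics/ov_{n}{k}.png",im)
E
python3 ov.py scene 4 573.9 -160.2 133.5 125
```

```text
(no output)
```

View pics/ov_scene4.png

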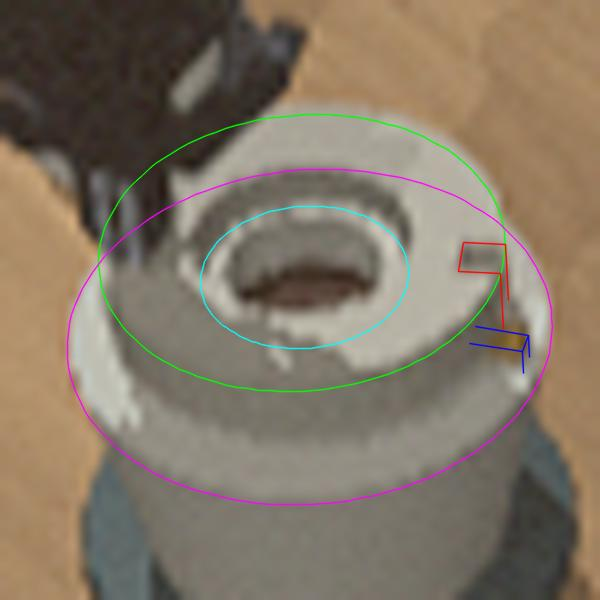

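```bash
python3 ov.py scene 4 572 -160.7 133.5 124.5; cp pics/ov_scene4.png pics/ov_scene4b.png
```

```text
(no output)
```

View pics/ov_scene4b.png

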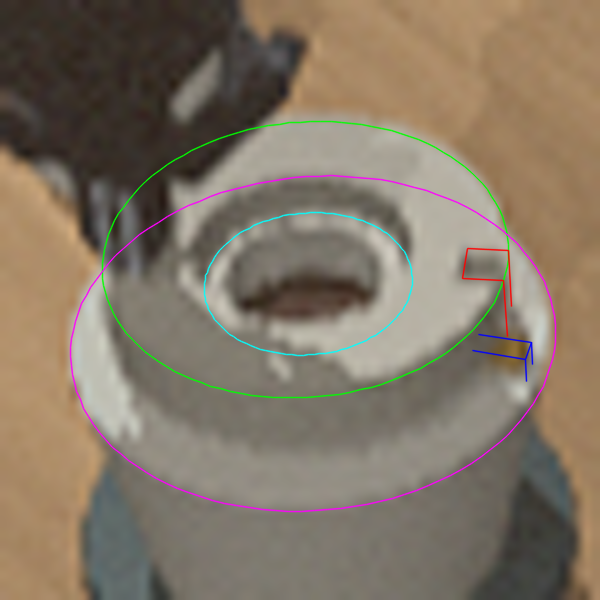

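>>> step_arm([
  [0.037,0,0,0,0.9,1.6,0],
  [0.072,0,0,0,1.5,3.4,0],
  [0.107,0,0,0,2,5.2,0],
  [0.142,0,0,0,2.5,7.1,0],
  [0.142,0,0,0,2.5,7.1,0],
])

```text
clock: 7.88
position: [615.8, -197.4, 185.1]
eef_rot: [1.947, 0.483, -1.949]
ft_force: [1.7, 0.6, 0.2]
width: 0.0
```

```bash
python3 look.py 5; python3 arc.py 20 185 -62 -63 -64 ; python3 ov.py scene 5 573.9 -160.2 125 125
```

```text
top 303 153
scene 179 124
[ 615.77265277 -197.38701833  185.04578218] -62.03151657768506
-62.0 [-0.001, 0.001, -0.001, 0.0, -0.2, -0.5]
-63.0 [0.017, 0.001, -0.001, 0.0, 0.2, 0.4]
-64.0 [0.034, 0.001, -0.001, 0.0, 0.5, 1.3]
```

View pics/ov_scene5.png

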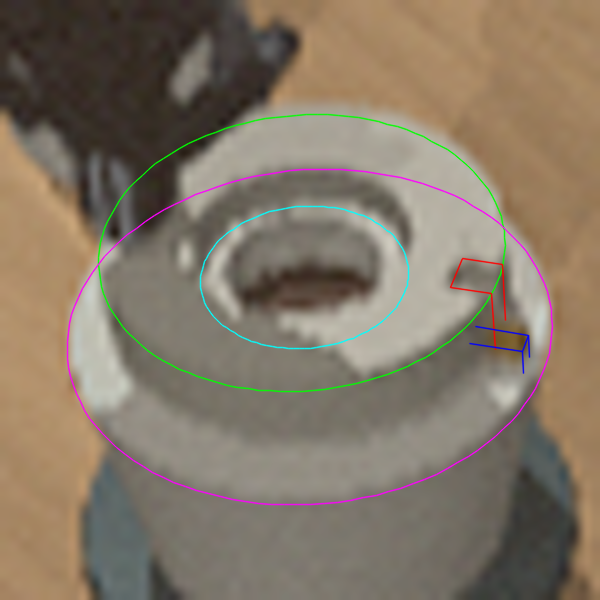

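The notch model (red, (478,275)) and key (blue, (505,340)) now look about aligned. I'll back the finger off the lug, lift and swing aside so the top camera can check.

```bash
python3 - <<'E'
from h import *
from cell import bot
o=bot.get_obs()
print(o["position"],o["clock"])
for p in([560,60,270],):print(rel(o,p,down(-53.5)))
E
```

```text
[ 615.77265277 -197.38701833  185.04578218] 7.975
[-1.49000e-01  1.00000e-03 -1.00000e-03 -8.54050e+01 -2.53362e+02
 -7.13420e+01]
```

>>> step_arm([
  [0,0,0,0,0,-5,0],
  [0,0,0,0,0,-8,0],
  [0,0,0,-20,0,-8,0],
  [0,0,0,-50,0,-8,0],
  [0,0,0,-85,0,-8,0],
  [0,0,0,-85,-50,-15,0],
  [0,0,0,-85,-100,-30,0],
  [0,0,0,-85,-150,-45,0],
  [0,0,0,-85,-200,-60,0],
  [0,0,0,-85,-253,-71,0],
  [0,0,0,-85,-253,-71,0],
])

```text
clock: 9.35
position: [559.3, 65.2, 270.2]
eef_rot: [1.942, 0.494, -1.944]
ft_force: [-0.1, 0.1, 0.4]
width: -0.3
```

```bash
python3 look.py 6; for s in scene; do python3 ov.py scene 6 573.9 -160.2 125 125;done; python3 ov.py top 6 575 -162.5 126 126; python3 - <<'E'
from h import *
a=[cv2.resize(cv2.imread(f"pics/ov_{n}6.png"),(400,400)) for n in("top","scene")];cv2.imwrite("pics/o6.png",np.hstack(a))
for n,m in(("top",(575,-162.6)),("scene",(573.9,-160.))):
    c=dict(np.load(n+"6.npz"));P=cloud(c).reshape(-1,3);l=P[(P[:,2]>190)&(P[:,2]<205)&(np.hypot(P[:,0]-575,P[:,1]+161)<66)]
    print(n,len(l),l.mean(0).round(1),((l.max(0)+l.min(0))/2).round(1))
    q=P[(abs(P[:,2]-177)<3)&(np.hypot(P[:,0]-575,P[:,1]+161)<68)];print(len(q),((q.max(0)+q.min(0))/2).round(1),np.ptp(q,0))
E
```

```text
top 303 153
scene 179 124
top 37 [ 600.  -205.8  198.9] [ 600.5 -205.9  197.7]
1043 [ 575.3 -163.5  177. ] [129.97774681 130.59872847   5.98776741]
scene 27 [ 601.3 -202.5  197.3] [ 600.4 -202.5  197.7]
444 [ 573.6 -160.1  177. ] [132.57715438 132.22858821   5.9604909 ]
```

View pics/o6.png

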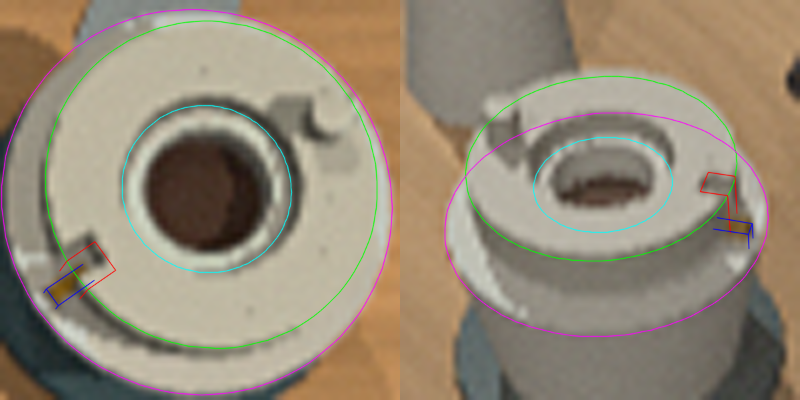

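View pics/z6.png

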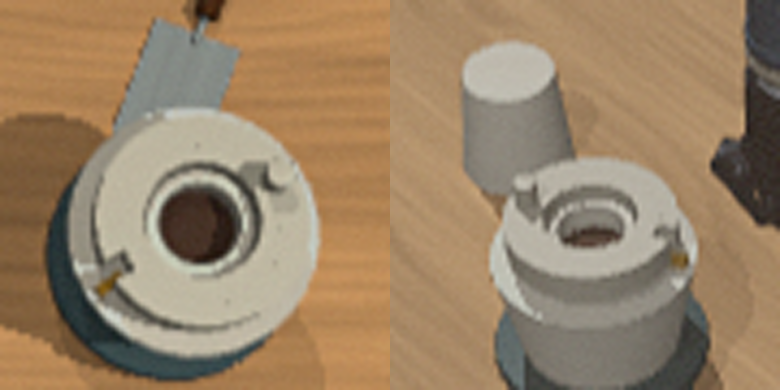

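```bash
sed -i 's/u,v=proj(c,\[cx,cy,160\])/u,v=proj(c,[574.5,-161.5,160])/' ov.py; python3 ov.py top 6 577 -162 123 126
```

```text
(no output)
```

View pics/ov_top6.png

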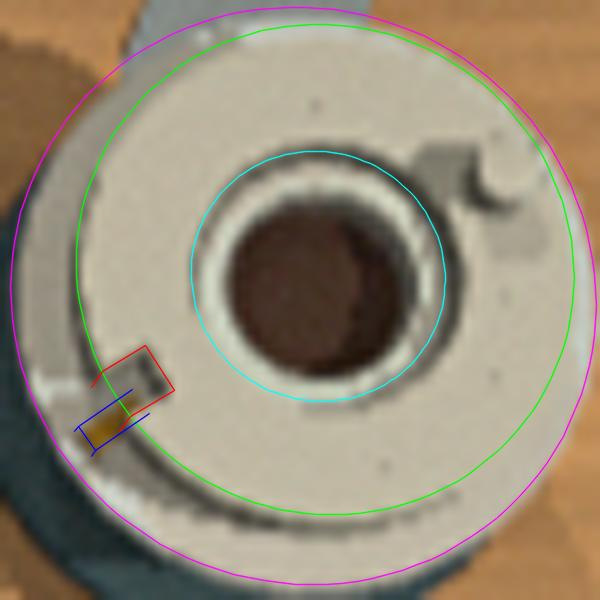

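```bash
python3 ov.py top 6 574.8 -163 125 125;  python3 ov.py scene 6 572.9 -160.9 124 124
```

```text
(no output)
```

View pics/ov_top6.png

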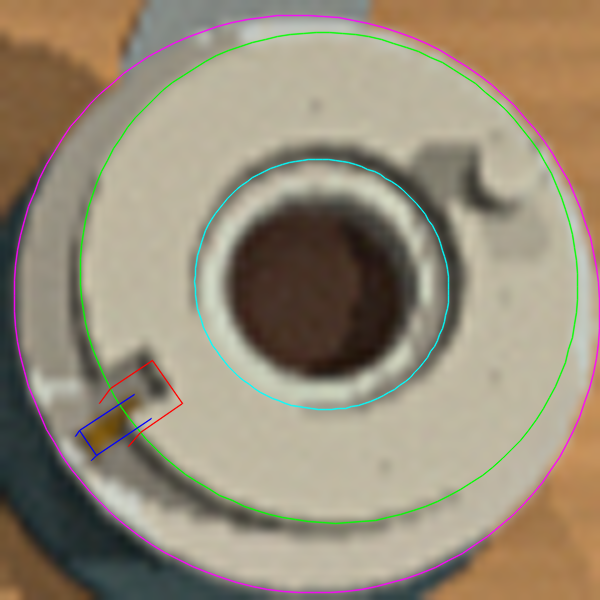

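View pics/ov_scene6.png

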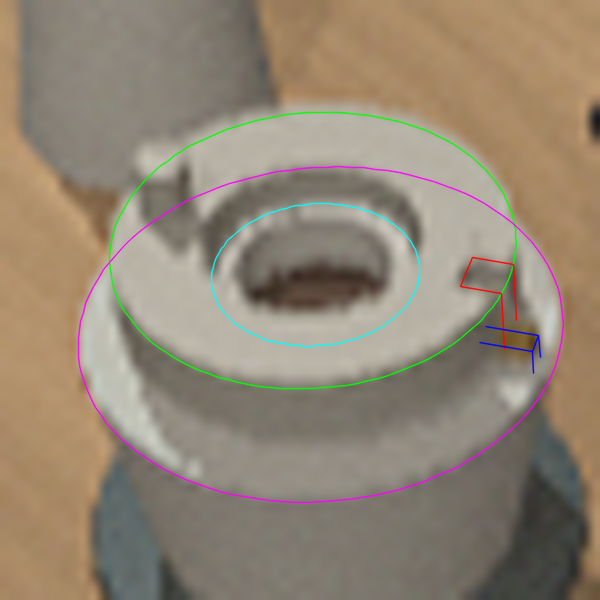

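```bash
cat > polp.py <<'E'
import sys
from h import *
from scipy.ndimage import map_coordinates as mc
n,k,cx,cy=sys.argv[1],sys.argv[2],float(sys.argv[3]),float(sys.argv[4]);H=float(sys.argv[5])
c=dict(np.load(f"{n}{k}.npz"))
A=np.arange(105,146,0.5)
def samp(z,r0,r1):
    out=[]
    for a in np.radians(A):
        v=[]
        for r in np.arange(r0,r1,.5):
            u=proj(c,[cx+r*np.cos(a),cy+r*np.sin(a),z]); v.append([mc(c["img"][...,i].astype(float),[[u[1]],[u[0]]],order=1)[0] for i in range(3)])
        out.append(np.mean(v,0))
    return np.array(out)
s=samp(H,53.5,57.5).mean(1); s2=samp(H,58,64).mean(1); kx=samp(150,68,73);sat=kx.max(1)-kx.min(1)
for i in range(0,len(A),2): print(A[i],s[i].round(),s2[i].round(),sat[i].round())
E
echo top; python3 polp.py top 6 575 -163 177; echo scene; python3 polp.py scene 6 573.5 -160.3 177
```

```text
top
105.0 178.0 179.0 21.0
106.0 178.0 179.0 22.0
107.0 178.0 179.0 21.0
108.0 179.0 178.0 20.0
109.0 179.0 179.0 20.0
110.0 179.0 181.0 20.0
111.0 177.0 181.0 18.0
112.0 170.0 178.0 14.0
113.0 151.0 166.0 13.0
114.0 128.0 147.0 14.0
115.0 108.0 128.0 16.0
116.0 96.0 113.0 19.0
117.0 85.0 108.0 20.0
118.0 80.0 110.0 20.0
119.0 82.0 114.0 20.0
120.0 86.0 116.0 24.0
121.0 87.0 114.0 34.0
122.0 87.0 110.0 50.0
123.0 83.0 105.0 69.0
124.0 77.0 101.0 86.0
125.0 77.0 101.0 98.0
126.0 86.0 109.0 97.0
127.0 100.0 128.0 82.0
128.0 119.0 149.0 59.0
129.0 142.0 165.0 37.0
130.0 161.0 175.0 23.0
131.0 172.0 180.0 17.0
132.0 176.0 181.0 16.0
133.0 178.0 181.0 16.0
134.0 178.0 181.0 17.0
135.0 179.0 180.0 17.0
136.0 179.0 180.0 17.0
137.0 179.0 180.0 17.0
138.0 179.0 180.0 18.0
139.0 179.0 181.0 17.0
140.0 179.0 181.0 16.0
141.0 179.0 180.0 16.0
142.0 179.0 180.0 17.0
143.0 179.0 180.0 18.0
144.0 179.0 181.0 19.0
145.0 179.0 182.0 18.0
scene
105.0 177.0 158.0 15.0
106.0 177.0 162.0 15.0
107.0 177.0 164.0 15.0
108.0 178.0 165.0 14.0
109.0 178.0 166.0 13.0
110.0 177.0 168.0 12.0
111.0 175.0 168.0 12.0
112.0 173.0 166.0 14.0
113.0 171.0 162.0 18.0
114.0 166.0 157.0 21.0
115.0 159.0 153.0 25.0
116.0 150.0 149.0 30.0
117.0 143.0 142.0 37.0
118.0 135.0 134.0 45.0
119.0 129.0 128.0 53.0
120.0 123.0 123.0 60.0
121.0 118.0 120.0 64.0
122.0 113.0 118.0 67.0
123.0 108.0 116.0 69.0
124.0 104.0 114.0 69.0
125.0 107.0 112.0 69.0
126.0 111.0 114.0 69.0
127.0 114.0 121.0 69.0
128.0 118.0 128.0 62.0
129.0 120.0 135.0 54.0
130.0 127.0 143.0 46.0
131.0 135.0 149.0 38.0
132.0 143.0 155.0 32.0
133.0 151.0 161.0 27.0
134.0 159.0 167.0 21.0
135.0 162.0 170.0 17.0
136.0 164.0 172.0 17.0
137.0 167.0 173.0 16.0
138.0 169.0 175.0 16.0
139.0 171.0 176.0 16.0
140.0 171.0 176.0 16.0
141.0 171.0 176.0 16.0
142.0 170.0 175.0 16.0
143.0 170.0 175.0 16.0
144.0 169.0 175.0 16.0
145.0 170.0 175.0 15.0
```

The top-view profile is clean: the slot spans 114–128° (14 mm wide, as expected), so its centre is 121.2°. The key centre is 125.3°, so the collar overshot about 4°. The blurrier scene view suggests ≈0°, and I trust the top view. I'll nudge the lug back from its other side.

```bash
cat > p.py <<'E'
from arc import *
o=bot.get_obs();print(o["position"])
def sh(th,off,z,yaw=-57):
    p,_=pose(th,off,z);print(th,off,z,p.round(1),rel(o,p,down(yaw)).tolist())
sh(-58.8,-27,270);sh(-58.8,-27,215);sh(-58.8,-27,185);sh(-58.8,-18,185);sh(-57,-16.7,185);sh(-55,-16.7,185)
E
python3 p.py
```

```text
[560.10145454  59.58723616 270.74416325]
-58.8 -27 270 [ 577.8 -219.   270. ] [-0.087, 0.0, -0.002, 1.255, 254.231, 115.309]
-58.8 -27 215 [ 577.8 -219.   215. ] [-0.087, 0.0, -0.002, 56.255, 254.121, 115.308]
-58.8 -27 185 [ 577.8 -219.   185. ] [-0.087, 0.0, -0.002, 86.255, 254.061, 115.307]
-58.8 -18 185 [ 585.5 -214.3  185. ] [-0.087, 0.0, -0.002, 86.254, 253.565, 106.321]
-57 -16.7 185 [ 588.3 -213.3  185. ] [-0.087, 0.0, -0.002, 86.254, 253.903, 103.387]
-55 -16.7 185 [ 590.1 -212.8  185. ] [-0.087, 0.0, -0.002, 86.255, 254.298, 101.556]
```

>>> step_arm([
  [-0.04,0,0,0,50,22,0],
  [-0.087,0,0,0,100,45,0],
  [-0.087,0,0,0,150,68,0],
  [-0.087,0,0,0,200,90,0],
  [-0.087,0,0,0,254,115,0],
  [-0.087,0,0,0,254,115,0],
  [-0.087,0,0,0,254,115,0],
  [-0.087,0,0,30,254,115,0],
  [-0.087,0,0,56,254,115,0],
  [-0.087,0,0,56,254,115,0],
])

```text
clock: 10.7
position: [577.4, -216.4, 213.7]
eef_rot: [1.89, 0.564, -1.896]
ft_force: [-0.2, 0.4, -0.0]
width: 0.1
```

```bash
python3 p.py; python3 look.py 7
```

```text
[ 577.43528631 -216.43355327  213.66741252]
-58.8 -27 270 [ 577.8 -219.   270. ] [0.003, 0.002, 0.002, -56.334, 2.281, 1.211]
-58.8 -27 215 [ 577.8 -219.   215. ] [0.003, 0.002, 0.002, -1.334, 2.368, 1.086]
-58.8 -27 185 [ 577.8 -219.   185. ] [0.003, 0.002, 0.002, 28.666, 2.415, 1.018]
-58.8 -18 185 [ 585.5 -214.3  185. ] [0.003, 0.002, 0.002, 28.645, 2.722, -7.977]
-57 -16.7 185 [ 588.3 -213.3  185. ] [0.003, 0.002, 0.002, 28.638, 3.321, -10.868]
-55 -16.7 185 [ 590.1 -212.8  185. ] [0.003, 0.002, 0.002, 28.633, 3.877, -12.657]
top 303 153
scene 179 124
```

View pics/z7.png

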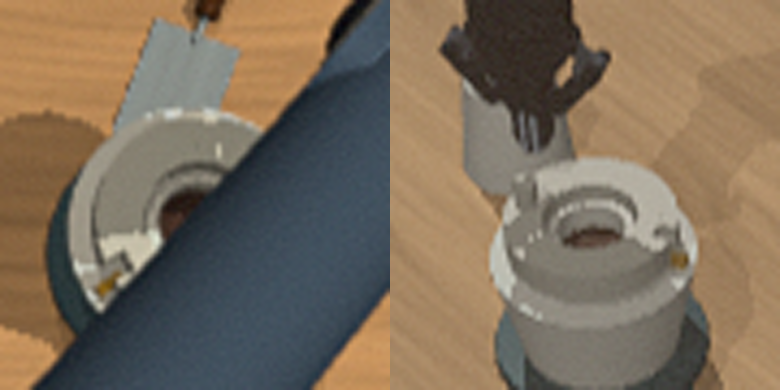

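The notch and key stay visible in the top view at (112,268), so I can check while pushing. The finger is behind the lug on its clockwise side.

>>> step_arm([
  [0,0,0,14,2.4,1,0],
  [0,0,0,28.6,2.4,1,0],
  [0,0,0,28.6,2.4,1,0],
  [0,0,0,28.6,2.5,-4,0],
  [0,0,0,28.6,2.7,-8,0],
  [0,0,0,28.6,3.3,-10.8,0],
  [0,0,0,28.6,3.9,-12.6,0],
  [0,0,0,28.6,3.9,-12.6,0],
])

```text
clock: 11.8
position: [591.7, -214.2, 187.6]
eef_rot: [1.894, 0.561, -1.891]
ft_force: [-0.4, -1.6, 0.4]
width: 0.1
```

```bash
python3 p.py|tail -3; python3 look.py 8; python3 polp.py top 8 575 -163 177 | sed -n 5,30p
```

```text
-58.8 -18 185 [ 585.5 -214.3  185. ] [0.002, -0.001, -0.002, 2.622, -3.233, 5.301]
-57 -16.7 185 [ 588.3 -213.3  185. ] [0.002, -0.001, -0.002, 2.627, -2.636, 2.409]
-55 -16.7 185 [ 590.1 -212.8  185. ] [0.002, -0.001, -0.002, 2.63, -2.08, 0.62]
top 303 153
scene 179 124
109.0 156.0 190.0 22.0
110.0 129.0 185.0 22.0
111.0 100.0 169.0 22.0
112.0 74.0 145.0 22.0
113.0 56.0 113.0 22.0
114.0 43.0 83.0 18.0
115.0 37.0 58.0 13.0
116.0 38.0 43.0 6.0
117.0 39.0 37.0 2.0
118.0 42.0 37.0 10.0
119.0 44.0 39.0 14.0
120.0 46.0 43.0 16.0
121.0 48.0 46.0 18.0
122.0 48.0 48.0 18.0
123.0 49.0 48.0 17.0
124.0 50.0 48.0 16.0
125.0 51.0 48.0 16.0
126.0 53.0 50.0 17.0
127.0 55.0 53.0 19.0
128.0 56.0 54.0 19.0
129.0 56.0 55.0 19.0
130.0 57.0 56.0 19.0
131.0 57.0 58.0 20.0
132.0 58.0 58.0 20.0
133.0 59.0 59.0 21.0
134.0 60.0 60.0 23.0
```

View pics/z8.png

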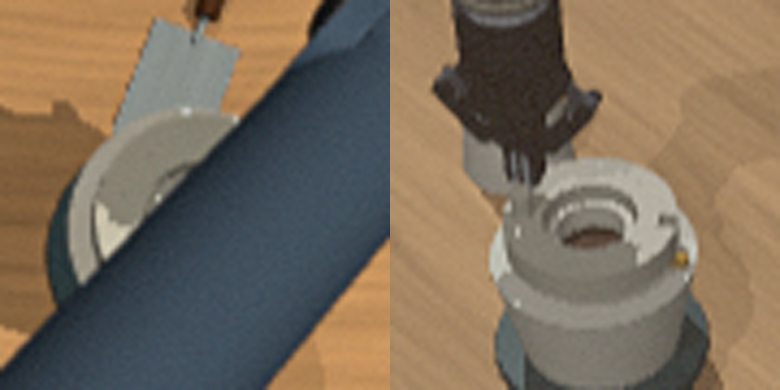

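The arm now hides the notch. I'll back off along +z, lift and swing aside to measure.

>>> step_arm([
  [0,0,0,0,0,6,0],
  [0,0,0,0,0,12,0],
  [0,0,0,-25,0,12,0],
  [0,0,0,-80,0,12,0],
  [0,0,0,-80,-50,-8,0],
  [0,0,0,-80,-100,-30,0],
  [0,0,0,-80,-150,-52,0],
  [0,0,0,-80,-200,-75,0],
  [0,0,0,-80,-250,-98,0],
  [0,0,0,-80,-250,-98,0],
])

```text
clock: 13.15
position: [536.3, 54.5, 266.5]
eef_rot: [1.888, 0.571, -1.886]
ft_force: [0.7, 0.1, 0.1]
width: 0.2
```

```bash
python3 look.py 9; python3 polp.py top 9 575 -163 177 | sed -n 6,34p
```

```text
top 303 153
scene 179 124
110.0 178.0 179.0 20.0
111.0 177.0 180.0 20.0
112.0 177.0 180.0 20.0
113.0 178.0 181.0 21.0
114.0 179.0 180.0 20.0
115.0 179.0 179.0 20.0
116.0 179.0 179.0 21.0
117.0 178.0 180.0 20.0
118.0 178.0 180.0 20.0
119.0 178.0 181.0 20.0
120.0 180.0 181.0 25.0
121.0 181.0 180.0 42.0
122.0 181.0 181.0 71.0
123.0 178.0 180.0 103.0
124.0 171.0 175.0 127.0
125.0 155.0 163.0 135.0
126.0 132.0 143.0 125.0
127.0 109.0 121.0 97.0
128.0 93.0 103.0 64.0
129.0 86.0 95.0 38.0
130.0 83.0 98.0 23.0
131.0 82.0 104.0 17.0
132.0 82.0 110.0 16.0
133.0 83.0 113.0 16.0
134.0 82.0 114.0 16.0
135.0 80.0 113.0 17.0
136.0 80.0 112.0 17.0
137.0 84.0 114.0 18.0
138.0 93.0 121.0 18.0
```

View pics/z9.png

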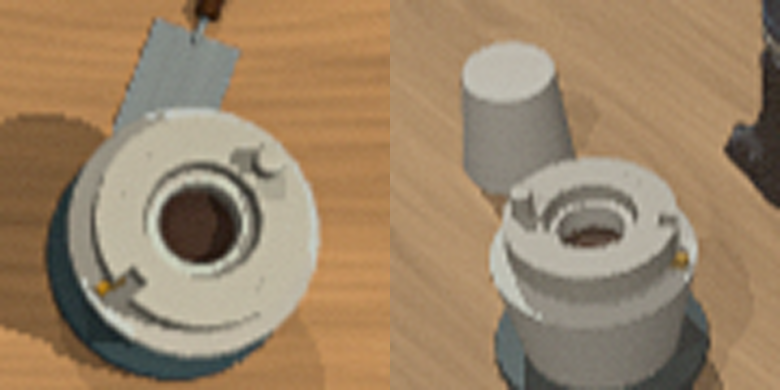

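The slot now spans 126–140.5°, centre 133.3°. It went 8.2° past because the finger's other flank is wider. My first flank is calibrated: tool angle -62° gave notch 121.2°. So pushing from that side to -58.1° should give ≈125.1°.

```bash
cat > p2.py <<'E'
from arc import *
o=bot.get_obs();print(o["position"])
def sh(th,off,z):
    p,w=pose(th,off,z);print(th,off,z,p.round(1),rel(o,p,w).tolist())
for a in((-46,32,270),(-46,32,215),(-46,32,185),(-46,22,185),(-50,20,185),(-52,20,185),(-54,20,185),(-56,20,185),(-57,20,185),(-58.1,20,185)):sh(*a)
E
python3 p2.py|head -3
```

```text
[536.78653394  48.8845281  267.16614275]
-46 32 270 [ 632.9 -175.9  270. ] [-0.189, -0.001, -0.003, -2.238, 240.729, 42.524]
-46 32 215 [ 632.9 -175.9  215. ] [-0.189, -0.001, -0.003, 52.762, 240.58, 42.593]
```

>>> step_arm([
  [-0.09,0,0,-5,50,9,0],
  [-0.189,0,0,-5,100,18,0],
  [-0.189,0,0,-5,150,27,0],
  [-0.189,0,0,-5,200,36,0],
  [-0.189,0,0,-5,240.7,42.5,0],
  [-0.189,0,0,-5,240.7,42.5,0],
  [-0.189,0,0,-5,240.7,42.5,0],
  [-0.189,0,0,30,240.7,42.5,0],
  [-0.189,0,0,52,240.7,42.5,0],
  [-0.189,0,0,52,240.7,42.5,0],
])

```text
clock: 14.5
position: [632.1, -173.9, 214.2]
eef_rot: [1.77, 0.718, -1.771]
ft_force: [-0.5, -0.1, 0.8]
width: -0.4
```

```bash
python3 p2.py; python3 look.py 10
```

```text
[ 632.07988506 -173.85318194  214.21503134]
-46 32 270 [ 632.9 -175.9  270. ] [0.002, 0.0, 0.001, -55.786, 2.001, 0.799]
-46 32 215 [ 632.9 -175.9  215. ] [0.002, 0.0, 0.001, -0.786, 2.042, 0.773]
-46 32 185 [ 632.9 -175.9  185. ] [0.002, 0.0, 0.001, 29.214, 2.064, 0.759]
-46 22 185 [ 625.8 -182.8  185. ] [0.002, 0.0, 0.001, 29.219, 2.045, 10.759]
-50 20 185 [ 622.6 -187.6  185. ] [0.072, 0.0, 0.001, 29.22, 3.305, 16.368]
-52 20 185 [ 621.7 -189.3  185. ] [0.107, 0.001, 0.001, 29.221, 3.842, 18.203]
-54 20 185 [ 620.7 -190.9  185. ] [0.142, 0.001, 0.001, 29.221, 4.314, 20.056]
-56 20 185 [ 619.6 -192.5  185. ] [0.176, 0.001, 0.001, 29.222, 4.722, 21.924]
-57 20 185 [ 619.1 -193.3  185. ] [0.194, 0.001, 0.001, 29.222, 4.901, 22.863]
-58.1 20 185 [ 618.4 -194.1  185. ] [0.213, 0.001, 0.001, 29.222, 5.079, 23.9]
top 303 153
scene 179 124
```

View pics/z10.png

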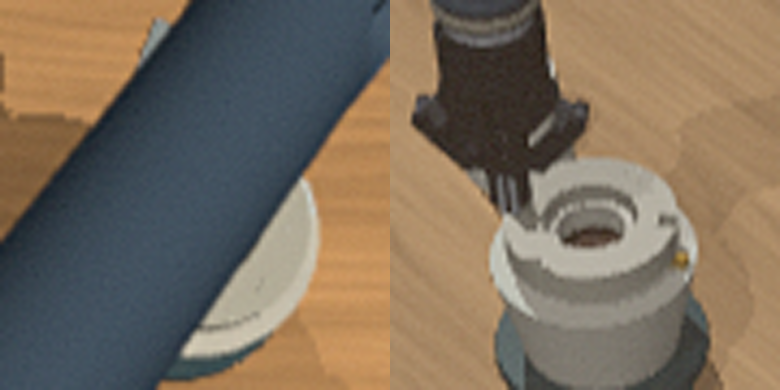

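Finger tip is by the lug's anticlockwise side, clear by about 12 mm. Lowering and pushing.

>>> step_arm([
  [0,0,0,15,2,0.8,0],
  [0,0,0,29.2,2,0.8,0],
  [0,0,0,29.2,2,0.8,0],
  [0,0,0,29.2,2,6,0],
  [0,0,0,29.2,2,10.7,0],
  [0.072,0,0,29.2,3.3,16.4,0],
  [0.107,0,0,29.2,3.8,18.2,0],
  [0.142,0,0,29.2,4.3,20,0],
  [0.176,0,0,29.2,4.7,21.9,0],
  [0.213,0,0,29.2,5.1,23.9,0],
  [0.213,0,0,29.2,5.1,24.2,0],
  [0.213,0,0,29.2,5.1,24.2,0],
])

```text
clock: 16.1
position: [619.7, -196.0, 187.4]
eef_rot: [1.909, 0.541, -1.903]
ft_force: [1.0, -0.2, 0.3]
width: 0.0
```

```bash
python3 p2.py|tail -1
```

```text
-58.1 20 185 [ 618.4 -194.1  185. ] [-0.0, -0.002, -0.003, 2.439, -2.233, 0.094]
```

>>> step_arm([
  [0,0,0,0,0,0.6,0],
  [0,0,0,0,0,0.6,0],
  [0,0,0,0,0,-5,0],
  [0,0,0,0,0,-10,0],
  [0,0,0,-25,0,-10,0],
  [0,0,0,-80,0,-10,0],
  [0,0,0,-80,-50,-20,0],
  [0,0,0,-80,-100,-35,0],
  [0,0,0,-80,-150,-50,0],
  [0,0,0,-80,-200,-65,0],
  [0,0,0,-80,-250,-75,0],
  [0,0,0,-80,-250,-75,0],
])

```text
clock: 17.6
position: [549.8, 61.8, 265.9]
eef_rot: [1.902, 0.552, -1.899]
ft_force: [-0.2, -0.8, -0.5]
width: -0.1
```

```bash
python3 look.py 11; python3 polp.py top 11 575 -163 177 | sed -n 8,34p
```

```text
top 303 153
scene 179 124
112.0 181.0 181.0 20.0
113.0 181.0 182.0 19.0
114.0 180.0 183.0 17.0
115.0 176.0 182.0 16.0
116.0 163.0 177.0 16.0
117.0 145.0 167.0 17.0
118.0 125.0 150.0 17.0
119.0 107.0 132.0 18.0
120.0 90.0 118.0 22.0
121.0 80.0 110.0 33.0
122.0 78.0 106.0 51.0
123.0 78.0 104.0 69.0
124.0 76.0 103.0 86.0
125.0 76.0 100.0 96.0
126.0 76.0 96.0 97.0
127.0 75.0 94.0 83.0
128.0 76.0 95.0 60.0
129.0 81.0 101.0 37.0
130.0 90.0 116.0 23.0
131.0 105.0 136.0 17.0
132.0 124.0 154.0 16.0
133.0 145.0 168.0 17.0
134.0 162.0 177.0 18.0
135.0 173.0 181.0 18.0
136.0 179.0 182.0 17.0
137.0 181.0 182.0 17.0
138.0 180.0 181.0 17.0
```

View pics/z11.png

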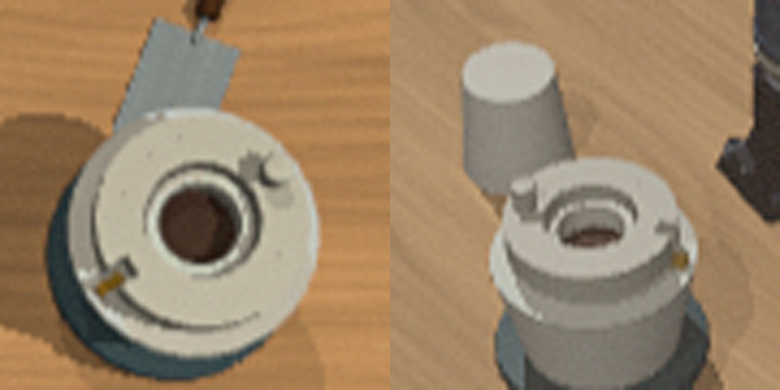

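The slot spans 117.9–132.0°, centre 125.0°, and the key is at 125.3°, so they are aligned to 0.3°. Now I'll press evenly with open fingers straddling the lip, one on each side at r≈43–57 mm, at right angles to the lug.

```bash
cat > p3.py <<'E'
from arc import *
o=bot.get_obs();print(o["position"],o["ft_force"].round(1),o["width"].round(1))
for z in (270,215,200,185,170): print(z,rel(o,[574.5,-161.9,z],down(35)).tolist())
E
python3 p3.py
```

```text
Traceback (most recent call last):
  File "p3.py", line 2, in <module>
    o=bot.get_obs();print(o["position"],o["ft_force"].round(1),o["width"].round(1))
                                                               ^^^^^^^^^^^^^^^^
AttributeError: 'float' object has no attribute 'round'
```

```bash
sed -i 's/o\["width"\].round(1)/o["width"]/' p3.py
python3 p3.py
```

```text
[550.94167954  56.44538103 266.73395289] [-0.  -0.8  0.2] -0.36825405918466
270 [-1.624, 0.002, -0.004, -2.659, 197.73, 95.584]
215 [-1.624, 0.002, -0.004, 52.34, 197.519, 95.671]
200 [-1.624, 0.002, -0.004, 67.34, 197.461, 95.695]
185 [-1.624, 0.002, -0.004, 82.34, 197.404, 95.718]
170 [-1.624, 0.002, -0.004, 97.34, 197.346, 95.742]
```

>>> step_arm([
  [-0.18,0,0,-5,25,12,1],
  [-0.36,0,0,-5,50,24,1],
  [-0.54,0,0,-5,75,36,1],
  [-0.72,0,0,-5,100,48,1],
  [-0.9,0,0,-5,125,60,1],
  [-1.08,0,0,-5,150,72,1],
  [-1.26,0,0,-5,175,84,1],
  [-1.44,0,0,-5,190,92,1],
  [-1.624,0,0,-5,197.7,95.6,1],
  [-1.624,0,0,-5,197.7,95.6,1],
  [-1.624,0,0,-5,197.7,95.6,1],
])

```text
clock: 19.08
position: [574.2, -162.7, 272.2]
eef_rot: [0.751, 1.433, -0.752]
ft_force: [-0.5, -0.6, -0.1]
width: 85.3
```

```bash
python3 p3.py
```

```text
[ 574.16409975 -162.73250135  272.2449601 ] [-0.5 -0.6 -0.1] 85.34732990089995
270 [-0.004, 0.004, -0.001, 2.244, 0.748, -0.501]
215 [-0.004, 0.004, -0.001, 57.243, 0.688, -0.708]
200 [-0.004, 0.004, -0.001, 72.243, 0.672, -0.765]
185 [-0.004, 0.004, -0.001, 87.243, 0.656, -0.822]
170 [-0.004, 0.004, -0.001, 102.243, 0.64, -0.878]
```

>>> step_arm([
  [0,0,0,30,0.5,-0.5,1],
  [0,0,0,60,0.5,-0.5,1],
  [0,0,0,77,0.6,-0.7,1],
  [0,0,0,77,0.6,-0.7,1],
  [0,0,0,77,0.6,-0.7,1],
])

```text
clock: 19.7
position: [575.2, -162.3, 196.3]
eef_rot: [0.751, 1.431, -0.752]
ft_force: [-0.1, 0.4, 1.0]
width: 85.2
```

```bash
python3 p3.py; python3 look.py 12
```

```text
[ 575.2450203  -162.2567829   196.32040021] [-0.1  0.4  1. ] 85.24532900396675
270 [-0.004, 0.005, -0.002, -73.683, -0.241, -0.333]
215 [-0.004, 0.005, -0.002, -18.684, -0.366, -0.62]
200 [-0.004, 0.005, -0.002, -3.684, -0.4, -0.699]
185 [-0.004, 0.005, -0.002, 11.316, -0.435, -0.777]
170 [-0.004, 0.005, -0.002, 26.315, -0.469, -0.855]
top 303 153
scene 179 124
```

View pics/z12.png

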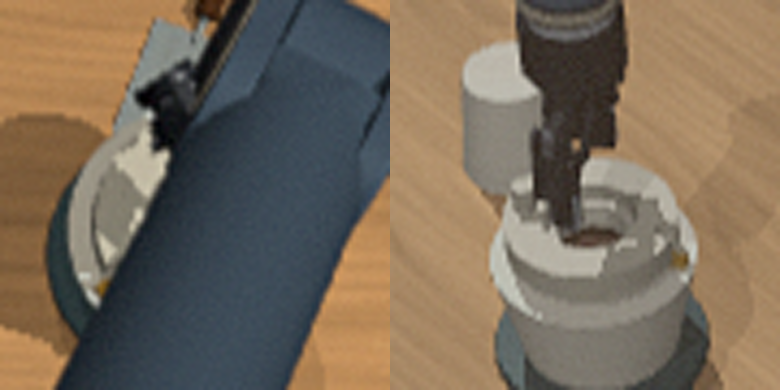

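The near finger's tip at (567,225) is above the collar, with the far one hidden behind it. I'll lower gradually and watch the force.

>>> step_arm([
  [0,0,0,8,-0.4,-0.7,1],
  [0,0,0,16,-0.4,-0.7,1],
  [0,0,0,24,-0.4,-0.7,1],
  [0,0,0,26,-0.4,-0.7,1],
  [0,0,0,26,-0.4,-0.7,1],
])

```text
clock: 20.42
position: [574.6, -162.1, 170.2]
eef_rot: [0.751, 1.431, -0.752]
ft_force: [-0.8, 0.4, 0.4]
width: 85.2
```

```bash
python3 p3.py; python3 look.py 13
```

```text
[ 574.57459019 -162.08441019  170.22674801] [-0.8  0.4  0.4] 85.20627378729107
270 [-0.004, 0.005, -0.002, -99.773, 0.273, 0.321]
215 [-0.004, 0.005, -0.002, -44.773, 0.147, 0.037]
200 [-0.004, 0.005, -0.002, -29.774, 0.112, -0.04]
185 [-0.004, 0.005, -0.002, -14.774, 0.078, -0.118]
170 [-0.004, 0.005, -0.002, 0.226, 0.043, -0.195]
top 303 153
scene 179 124
```

View pics/z13.png

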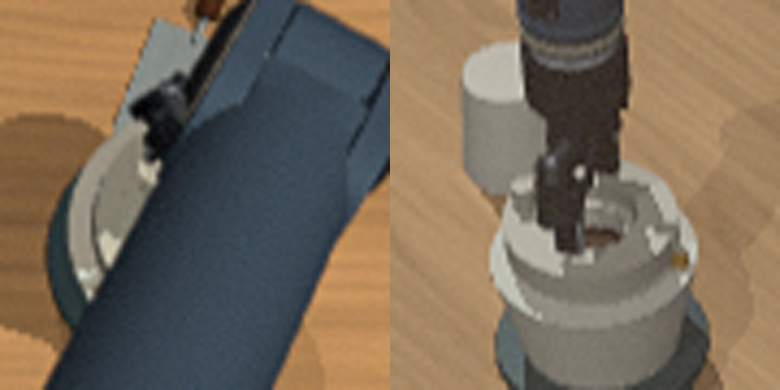

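Finger tip (570,248) is just over the collar, and the lug (520,190) is clear. TCP is at 170 with no force, so the 13 mm setback is confirmed. Slow descent.

>>> step_arm([
  [0,0,0,2,0,0,1],
  [0,0,0,4,0,0,1],
  [0,0,0,6,0,0,1],
  [0,0,0,8,0,0,1],
  [0,0,0,9,0,0,1],
  [0,0,0,9,0,0,1],
])

```text
clock: 21.28
position: [574.9, -162.2, 162.2]
eef_rot: [0.752, 1.43, -0.751]
ft_force: [-1.6, 0.4, 5.2]
width: 85.4
```

Contact at 5 N. Continuing down slowly.

>>> step_arm([
  [0,0,0,1.5,0,0,1],
  [0,0,0,3,0,0,1],
  [0,0,0,4.5,0,0,1],
  [0,0,0,6,0,0,1],
  [0,0,0,6,0,0,1],
])

```text
clock: 21.9
position: [574.9, -162.3, 156.8]
eef_rot: [0.752, 1.43, -0.751]
ft_force: [-0.3, 0.7, 4.9]
width: 85.3
```

It has gone well past the 2 mm stop at only 5 N, so the key is in the notch.

>>> step_arm([
  [0,0,0,1.5,0,0,1],
  [0,0,0,3,0,0,1],
  [0,0,0,4,0,0,1],
  [0,0,0,5,0,0,1],
  [0,0,0,5,0,0,1],
])

```text
clock: 22.52
position: [575.0, -162.3, 152.3]
eef_rot: [0.752, 1.431, -0.751]
ft_force: [-1.7, 0.6, 6.2]
width: 85.6
```

>>> step_arm([
  [0,0,0,1,0,0,1],
  [0,0,0,1.5,0,0,1],
  [0,0,0,2,0,0,1],
  [0,0,0,2,0,0,1],
])

```text
clock: 23.02
position: [575.4, -162.8, 151.9]
eef_rot: [0.752, 1.429, -0.75]
ft_force: [-2.2, 1.0, 11.2]
width: 85.2
```

Force is rising with little travel, so it is about home. One small confirmation.

>>> step_arm([
  [0,0,0,1,0,0,1],
  [0,0,0,2,0,0,1],
  [0,0,0,2.5,0,0,1],
  [0,0,0,2.5,0,0,1],
])

```text
clock: 23.52
position: [576.2, -163.8, 152.0]
eef_rot: [0.753, 1.427, -0.75]
ft_force: [-2.4, 2.4, 15.0]
width: 85.3
```

It has bottomed out: 15 N and no further travel. Retreat straight up, then aside.

>>> step_arm([
  [0,0,0,-3,0,0,1],
  [0,0,0,-15,0,0,1],
  [0,0,0,-50,0,0,1],
  [0,0,0,-110,0,0,1],
  [0,0,0,-120,20,-40,1],
  [0,0,0,-120,50,-80,1],
  [0,0,0,-120,90,-100,1],
  [0,0,0,-120,130,-120,1],
  [0,0,0,-120,160,-140,1],
  [0,0,0,-120,160,-140,1],
])

```text
clock: 24.78
position: [627.5, 47.2, 271.3]
eef_rot: [0.748, 1.43, -0.744]
ft_force: [-0.4, -0.4, -0.6]
width: 85.4
```

```bash
python3 look.py 14; python3 - <<'E'
from h import *
from cell import bot
print(bot.get_obs()["position"],bot.get_obs()["ft_force"])
for n in("top","scene"):
    c=dict(np.load(n+"14.npz"));P=cloud(c).reshape(-1,3)
    for m in((575,-162),(582.5,215)):
        r=np.hypot(P[:,0]-m[0],P[:,1]-m[1])
        for a,b in((28,33),(40,63)):
            q=P[(r>a)&(r<b)&(P[:,2]>155)&(P[:,2]<182)];print(n,m,(a,b),np.median(q[:,2]).round(1),np.percentile(q[:,2],[5,95]).round(1))
        l=P[(r<66)&(P[:,2]>182)&(P[:,2]<215)];print("lug",len(l),np.median(l,0).round(1))
E
python3 polp.py top 14 575 -163 165 | sed -n 8,34p
```

```text
top 303 153
scene 179 124
[626.64216367  42.40944169 271.82513668] [ 0.01689772 -0.51975943  0.06382623]
top (575, -162) (28, 33) 165.3 [161.3 168.5]
top (575, -162) (40, 63) 165.7 [161.8 169.5]
lug 36 [ 605.  -202.8  186.7]
top (582.5, 215) (28, 33) 165.6 [160.4 169.6]
top (582.5, 215) (40, 63) 165.8 [162.1 169.7]
lug 37 [602.9 168.1 187.1]
scene (575, -162) (28, 33) 163.9 [157.5 168.9]
scene (575, -162) (40, 63) 165.0 [159.6 170.3]
lug 20 [ 604.1 -198.   185.2]
scene (582.5, 215) (28, 33) 165.4 [158.8 169.2]
scene (582.5, 215) (40, 63) 165.7 [161.3 170.8]
lug 27 [602.4 170.3 187.1]
112.0 181.0 183.0 20.0
113.0 181.0 182.0 20.0
114.0 181.0 182.0 20.0
115.0 181.0 184.0 20.0
116.0 182.0 185.0 20.0
117.0 180.0 185.0 20.0
118.0 175.0 184.0 19.0
119.0 163.0 178.0 20.0
120.0 145.0 164.0 28.0
121.0 124.0 146.0 48.0
122.0 103.0 128.0 78.0
123.0 90.0 113.0 110.0
124.0 80.0 106.0 136.0
125.0 76.0 103.0 150.0
126.0 80.0 101.0 146.0
127.0 85.0 98.0 122.0
128.0 89.0 95.0 84.0
129.0 89.0 94.0 47.0
130.0 88.0 97.0 24.0
131.0 86.0 104.0 16.0
132.0 88.0 113.0 15.0
133.0 99.0 126.0 15.0
134.0 119.0 142.0 15.0
135.0 141.0 159.0 15.0
136.0 159.0 173.0 15.0
137.0 171.0 180.0 16.0
138.0 178.0 183.0 16.0
```

View pics/z14.png

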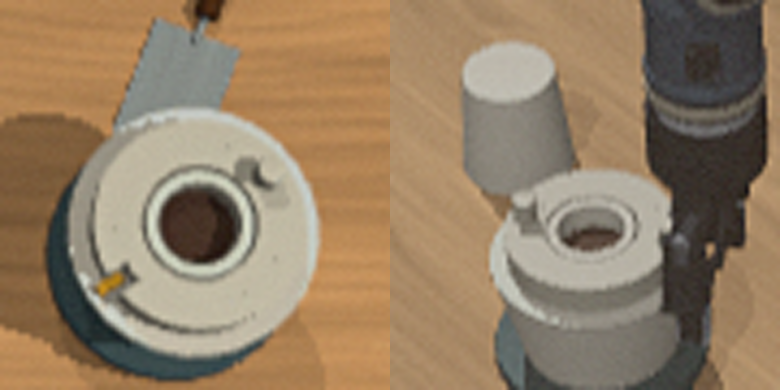

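The collar is flush at 165.7 mm, against the finished neighbour's 165.8. Its lug is at 187, and the key shows in the notch at (112,283). Last check is that the bystanders haven't moved.

```bash
python3 - <<'E'
from h import *
from cell import bot
a=np.load("top0.npz")["img"];b=np.load("top14.npz")["img"]
d=np.abs(a.astype(int)-b).max(2);cv2.imwrite("pics/diff.png",np.hstack([cv2.resize(b[:,:,::-1],(400,300)),cv2.resize(cv2.cvtColor(np.clip(d*2,0,255).astype(np.uint8),cv2.COLOR_GRAY2BGR),(400,300))]))
E
```

```text
(no output)
```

View pics/diff.png

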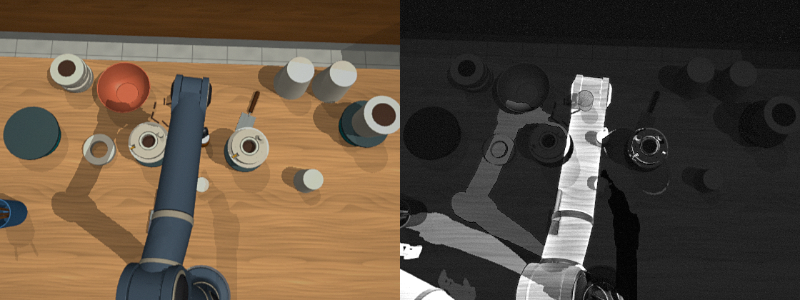

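The difference image shows changes only at the arm, its shadow and the collar (650,147). The other things visible have not moved. Handing in.

```bash
python3 -c "
from cell import bot
print(bot.finish_job())"
```

```text
the job is handed in; nothing more can be done
None
```

The collar on the right-hand mould (y ≈ -162 mm) is turned onto the key and pressed fully home. I handed the job in at about 25 s of the 51 s limit.

- **Turning:** I pushed the lug round clockwise with the shut fingertips, about 116° in all. The first push went about 4° too far and the nudge back overshot by about 8°. A third push left the notch at 125.0° against the key at 125.3°.
- **Pressing:** I pressed evenly with the open fingers straddling the lip. The collar moved at about 5–6 N. It bottomed out at 15 N with no further travel, and I then lifted the hand clear.
- **Last checks:**
  - From the top camera, the collar top is at 165.7 mm, the lip at 165.3 mm and the finished neighbour's collar at 165.8 mm.
  - The lug top is at 187 mm, and the key shows inside the notch.
  - The wrist force was near zero with the hand clear.
- **Disagreements:**
  - During the turning, the scene camera suggested the notch was aligned when the top camera showed it about 4° past. I trusted the top camera, and the press going home bore that out.
  - After pressing, the scene camera read the lip at 163.9 mm and the collar at 165.0 mm, within its noise.
  - After pressing, the same top-view measurement put the notch about 2° off the key, within the 3 mm play.
- **Bystanders:** A before-and-after top picture shows no change apart from the arm, its shadow and the collar. The jar, the small plug and part of the neighbour mould were partly behind the arm in that picture, so I could not fully check them.

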